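Ease the T-handle off the upright slide

ROBOT

A 6-joint arm with a two-finger parallel gripper is mounted at the origin on the work surface. World frame = base frame: x ahead of the robot, y to its left, z up, the work surface at z = 0. Lengths are in mm, angles in rad, forces in N, time in s.
With the tool pointing down it reaches from about 375 to 925 mm from the base axis. Payload 5.7 kg.
Tool frame: the origin (TCP) lies on the centre line of the jaws, within the pads' length; the fingertips stand tip_extent ahead of it and the grasp point (between the pads) is the TCP (tip_extent is the distance from the TCP to the fingertips, in mm); x points along the fingers, y is the direction in which the jaws open and shut, and the axes are right-handed (so a half turn about x gives the same grasp; the last joint's range is limited). The gripper opens to 85 mm and grips with 20 to 120 N. Pads are 22 mm wide; open, the fingers measure 114 mm over their backs; the gripper's body (76 mm by 85 mm) begins 54 mm behind the grasp point. The pads swing forward as they close: fully open they stand 13 mm farther back than shut.
Start: joints at [1.022, 0.359, 1.51, -0, 1.272, -0.115], TCP at [252.183, 544.398, 250.267] pointing down, gripper open.
Joint ranges: [-2.97, 2.97], [-1.01, 2.36], [0.21, 2.38], [-0.96, 4.11], [0.2, 2.71], [-2.98, 2.98]. Speed limits (rad/s): [2.39, 2.39, 3.14, 3.14, 3.14, 3.14].

INTERFACE

Orientations are given as a unit quaternion [w, x, y, z].
In Python, from station import * gives the robot as it stands.
- The arm moves only by the tool move_arm, never from a script. Its argument "commands" is one flat list of numbers, 7 for each row, row after row: the shift along the tool's x, y, z in units of 200 mm (1.0 is 200 mm), then the turn, a rotation vector about the tool's x, y, z in units of 30 degrees (1.0 is 30 degrees), then the gripper's target within -1 to 1 (shut at 1, half-way at 0, fully open at -1). In form: [x, y, z, wx, wy, wz, grip, x, y, z, wx, wy, wz, grip, ...]. A call has 1 to 10 rows; each row is the pose to reach, as a shift and turn from the pose measured when the call began, along the tool's axes at that moment; what a row does not reach only later rows make up. A row lasts 1/12 s, in which the tool goes at most 41.7 mm and 7.16 degrees, less where a joint would pass 70% of its speed; a pose out of reach is approached as far as the arm can. A call with a number of a shift or a turn outside -1 to 1 is refused whole. A call with a gripper value outside its range is refused whole. The fingers move at their own pace and stop on an object; "force" is the grip in N (left out, the last holds). Time passes only in rows, so rows that repeat a pose let the fingers close. It gives the time, the measured TCP pose, the force and the opening at its end, in the units of the state.
- get_obs(): the state, without advancing time (a new reading comes with each control period).
- camera(name): name is "scene" or "top"; returns (picture, depth): 480x640x3 uint8, red, green, blue; 480x640 float32, mm along the optical axis (not along the pixel's ray), 0 where there is no reading.
- calibration(name): a dict with "fovy" (degrees; the focal length in pixels is half the picture's height over the tangent of half this angle, whatever the lens; pixels are square), "cx", "cy" (the principal point, pixels), "dist" ([k1, k2, p1, p2, k3] as OpenCV has them; the pictures are not rectified), "T" (4x4, takes a point from camera to world coordinates). Camera axes: x right, y down, z forward; pixel columns grow to the right and rows downward; lengths in mm; the calibration is good to about 2 mm. A picture is of the moment at which its call begins. calibration takes no time and is no camera call.
- finish_job(): hands the job in, once; it reports no verdict.
The state is a dict: "time_s": time; "q": joint angles; "dq": joint speeds; "joint_efforts": joint torques, N m; "ee_pos": TCP position; "ee_rot": TCP orientation; "contact_force": force on the tool from outside, world axes, zero at the start; "ft_torque": the same for the moment, N m; "grip_width": finger opening in mm.
Only numpy, scipy, OpenCV 4.12 (cv2) and the standard library are available. Lean on these libraries where they do the work, as an engineer would, in place of code of your own. Each camera call takes 0.05 s, during which the arm holds its last target.

TASK

Take the ball-ended T-handle off the spindle on top of the upright slide. It is a tight friction fit, so work it off: pulling upwards all the while so that it creeps up, twist it a good 20 degrees anticlockwise (seen from above), then back and a good 20 degrees clockwise past where it started, all before it comes off the spindle. Then stand it upright, bore down, in the middle of the square metal tray and let go.

Things in the scene. Friction and masses are not known exactly. Their poses are not given: they have to be found in the camera images.
- handle_center (a point): Loose steel T-handle, 56 mm tall, 90 g; this point is on its axis, 28 mm above its foot; z up, x along the bar. Hub 22 mm across at all heights: round below, square above. Bar 6 mm thick, 82 mm over its ball ends, crosses the hub 19 mm above this point: grip the hub from above, closing along y, at this point's height or up to 15 mm above. Bore 14 mm wide, 28 mm deep, open below.
- handle_end (a point): Centre of the ball at the bar's +x end, 36 mm along x and 19 mm up from the handle's centre. Shows the handle's twist: it starts with the bar along the slide's x axis, and twisting anticlockwise moves this ball towards the slide's +y.
- slide: Grey casting, fixed: foot 84 x 64 mm, 36 mm column, 34 mm dial on top. Origin under its centre, z up. Dial top at 100 mm; from it stands a 26 mm tall springy split spindle on the axis. The handle starts fully down on it, foot on the dial (its centre at 128 mm), and is off once risen 26 mm. A straight pull takes 8 to 15 N over the first 20 mm, less while it turns; it stays where it is left.
- tray: Shallow square aluminium tray, fixed, 130 x 130 mm outside, 16 mm high, walls and floor 4 mm thick. Origin at the centre of its underside, z up. With the handle standing in it the handle's centre is 32 mm above this origin.
Not all that is in view belongs to the job. Of the things that look like the part that bears handle_center, the smallest one is meant.

How it is judged:
By the outcome, as a careful person would: the job done as asked, in the order asked, and still so for the second after the job is handed in, with the robot touching nothing.
It also fails if it takes over 51 s, if anything falls off the work surface, if the arm or the gripper's body presses on something with over 40 N, if the wrist force passes 120 N, or if a joint passes its speed limit or range.

## Working session

There is one attempt and no reset: what is moved stays moved. The work goes in short steps, Python scripts to look and compute and a tool call to move; the robot and the scene stay as the last step left them, time stands still between calls to the robot, and variables do not carry over. Pictures are saved under pics/ and viewed, and the job is handed in when it is done.

Besides the shell and the picture viewer there is one more tool, called after "Call:" as name(argument=value, ...), one argument or row to a line, values as JSON. move_arm: Moves the arm, as the interface text tells. Shifts and turns lie within -1 to 1; 1 stands for 200 mm of shift or 30 degrees of turn. Its arguments: {"type":"object","properties":{"commands":{"type":"array"},"force":{"type":"number"}},"required":["commands"]}

```bash
mkdir -p pics; cat > h.py <<'E'
import numpy as np, cv2
from station import *
def K(name):
    c=calibration(name); f=240/np.tan(np.radians(c["fovy"])/2)
    return np.array([[f,0,c["cx"]],[0,f,c["cy"]],[0,0,1]]),np.array(c["dist"],float),np.array(c["T"],float)
def ray(name,u,v):
    k,d,T=K(name); p=cv2.undistortPoints(np.array([[[u,v]]],float),k,d)[0,0]
    r=T[:3,:3]@np.array([p[0],p[1],1]); return T[:3,3],r
def onplane(name,u,v,z):
    o,r=ray(name,u,v); return o+r*(z-o[2])/r[2]
def atdepth(name,u,v,dd):
    o,r=ray(name,u,v); return o+r*dd
def proj(name,P):
    k,d,T=K(name); Ti=np.linalg.inv(T)
    return cv2.projectPoints(np.array(P,float).reshape(-1,1,3),cv2.Rodrigues(Ti[:3,:3])[0],Ti[:3,3],k,d)[0][:,0]
def snap(name,tag):
    p,d=camera(name); cv2.imwrite(f"pics/{tag}.png",p[:,:,::-1]); np.savez(f"{tag}.npz",p=p,d=d); return p,d
E
python3 - <<'E'
from h import *
for n in("scene","top"):
    snap(n,n+"0"); k,d,T=K(n); print(k[0,0],k[:2,2],d,T.round(2).tolist())
print(get_obs())
E
```

```text
602.6925673580323 [313.39032164 241.09965685] [-0.16745327  0.          0.          0.          0.        ] [[0.63, 0.66, -0.41, 931.09], [0.78, -0.54, 0.31, -335.47], [-0.01, -0.51, -0.86, 922.62], [0.0, 0.0, 0.0, 1.0]]
593.6217069640634 [319.92224574 247.62218627] [-0.12946375  0.          0.          0.          0.        ] [[-0.01, -0.98, 0.18, 375.13], [-1.0, 0.01, -0.0, -34.18], [0.0, -0.18, -0.98, 1083.26], [0.0, 0.0, 0.0, 1.0]]
{'time_s': 0.1, 'q': array([ 1.02186644e+00,  3.59438740e-01,  1.51130560e+00, -6.87141103e-06,
        1.27250288e+00, -1.15091670e-01]), 'dq': array([ 0.00082362,  0.00086087, -0.00396083, -0.00066758, -0.00016024,
        0.001179  ]), 'joint_efforts': array([-4.30531873e-04, -5.28645051e+01, -2.79351872e+01, -3.18012926e-04,
        4.93284650e-03, -2.03650933e-05]), 'ee_pos': array([251.91904955, 543.92378087, 249.54126489]), 'ee_rot': array([ 0.69034729,  0.15163037,  0.69072424, -0.15273794]), 'contact_force': array([0.25816473, 0.72709414, 0.73626182]), 'ft_torque': array([ 0.02515998, -0.026829  ,  0.00320083]), 'grip_width': 85.58443090007988}
```

View pics/scene0.png

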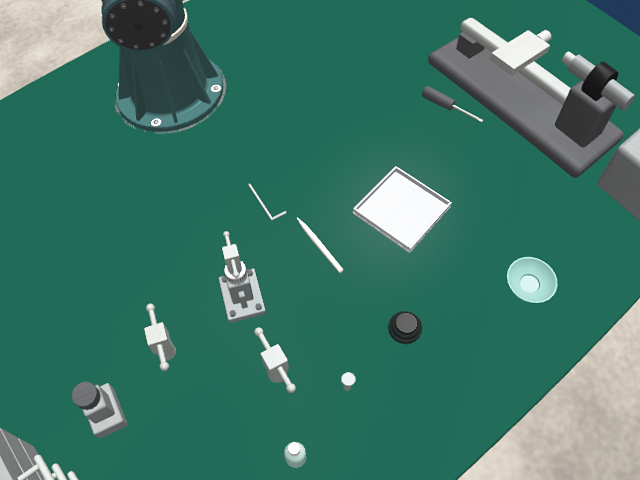

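View pics/top0.png

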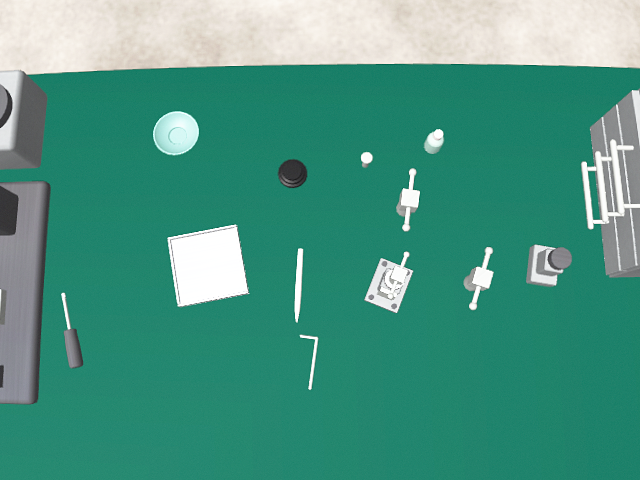

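```bash
python3 - <<'E'
from h import *
a=np.load("scene0.npz");b=np.load("top0.npz")
A=cv2.resize(a["p"][220:330,190:300],(400,400),interpolation=cv2.INTER_CUBIC)
B=cv2.resize(b["p"][240:320,355:435],(400,400),interpolation=cv2.INTER_CUBIC)
C=np.hstack([A,B]);cv2.imwrite("pics/crop0.png",C[:,:,::-1])
B=cv2.resize(b["p"][160:320,355:515],(480,480),interpolation=cv2.INTER_CUBIC);cv2.imwrite("pics/crop1.png",B[:,:,::-1])
for n,d,pts in(("top",b["d"],[(400,271),(406,255),(391,286),(410,198),(482,278),(384,290),(368,297),(208,265),(413,172),(406,228),(489,251),(473,307)]),("scene",a["d"],[(231,252),(227,235),(403,208),(236,272)])):
    for u,v in pts: print(n,u,v,d[v,u],atdepth(n,u,v,d[v,u]).round(1))
E
```

```text
top 400 271 0.0 [ 375.1  -34.2 1083.3]
top 406 255 946.5864 [ 533.4 -174.2  150.3]
top 391 286 990.03357 [ 490.  -154.8   98. ]
top 410 198 1036.0251 [ 646.4 -196.    80.2]
top 482 278 1014.30835 [ 503.7 -315.9   76.3]
top 384 290 1013.29364 [ 486.2 -145.5   73.7]
top 368 297 1069.6049 [ 480.4 -122.6   15.3]
top 208 265 1092.9923 [544.8 170.4   2.6]
top 413 172 1049.5309 [ 695.4 -204.3   75.6]
top 406 228 1035.4037 [ 594.6 -188.    71.3]
top 489 251 1030.5494 [ 552.1 -333.5   68.8]
top 473 307 1006.30676 [ 454.  -297.6   75.2]
scene 231 252 887.96924 [ 504.5 -160.8  153.8]
scene 227 235 910.7872 [ 472.6 -147.1  147.3]
scene 403 208 1108.1007 [543.6 173.9   1. ]
scene 236 272 876.2097 [ 534.1 -173.3  148.9]
```

View pics/crop0.png

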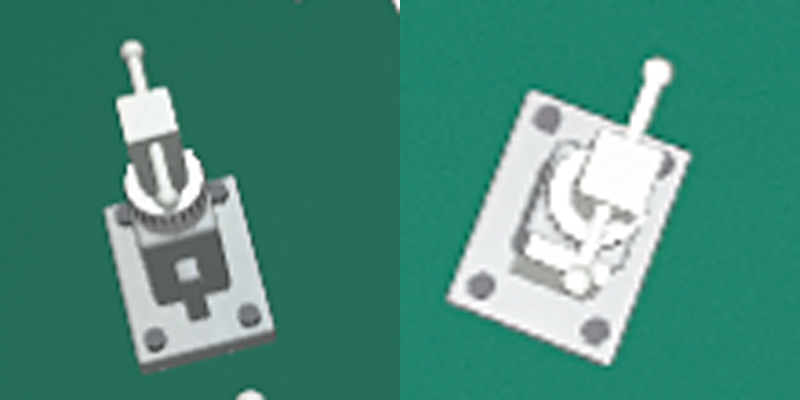

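View pics/crop1.png

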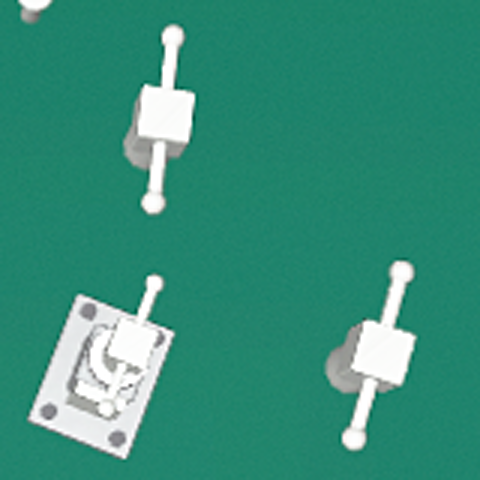

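```bash
cat >> h.py <<'E'
def tri(pa,pb):
    o1,r1=ray("scene",*pa);o2,r2=ray("top",*pb)
    r1=r1/np.linalg.norm(r1);r2=r2/np.linalg.norm(r2)
    s=np.linalg.lstsq(np.c_[r1,-r2],o2-o1,rcond=None)[0]
    p,q=o1+s[0]*r1,o2+s[1]*r2
    return (p+q)/2,np.linalg.norm(p-q)
E
python3 - <<'E'
from h import *
near=tri((225.7,233.1),(390.6,295.6)); far=tri((235.9,274.6),(405.8,254))
print(near,far,np.linalg.norm(near[0]-far[0]),(near[0]+far[0])/2)
d=far[0]-near[0];print(np.degrees(np.arctan2(d[1],d[0])))
for n,l in(("scene",[(225.7,233.1),(235.9,274.6)]),("top",[(390.6,295.6),(405.8,254)])):
    q=[onplane(n,*p,147) for p in l];print(n,np.round(q,1).tolist(),((q[0]+q[1])/2).round(1),np.linalg.norm(q[1]-q[0]),np.degrees(np.arctan2((q[1]-q[0])[1],(q[1]-q[0])[0])))
# base foot corners from top crop, z~? and tray
b=np.load("top0.npz");a=np.load("scene0.npz")
for x,y in [(530,92),(690,155),(609,365),(447,300)]:
    u,v=(x-400+.5)/5-.5+355,(y+.5)/5-.5+240
    print("foot",onplane("top",u,v,12).round(1))
for n,D in(("top",b),("scene",a)):
    g=cv2.cvtColor(D["p"],cv2.COLOR_RGB2HSV); m=((g[...,1]<60)&(g[...,2]>60)).astype(np.uint8)
    cs,_=cv2.findContours(m,cv2.RETR_EXTERNAL,cv2.CHAIN_APPROX_NONE)
    s=(208,265) if n=="top" else (403,208)
    for c in cs:
        if cv2.pointPolygonTest(c,s,False)>0:
            ap=cv2.approxPolyDP(c,6,True)[:,0]; print(n,ap.tolist())
            P=np.array([onplane(n,*p,16) for p in ap]);print(P.round(1).tolist(),P.mean(0).round(1))
E
```

```text
(array([ 469.00744575, -147.19816099,  148.4071685 ]), np.float64(0.5396739171803551)) (array([ 535.74836909, -174.8845313 ,  145.21020182]), np.float64(0.45433824382467536)) 72.32638899082468 [ 502.37790742 -161.04134614  146.80868516]
-22.530311027200703
scene [[468.3, -146.6, 147.0], [536.5, -175.5, 147.0]] [ 502.4 -161.   147. ] 74.08523993868323 -22.902547388065507
top [[469.0, -147.6, 147.0], [535.5, -174.4, 147.0]] [ 502.3 -161.   147. ] 71.71697128375897 -21.947238155673716
foot [ 551.9 -148.    12. ]
foot [ 527.7 -205.9   12. ]
foot [ 451.6 -173.5   12. ]
foot [ 476.1 -115.5   12. ]
top [[236, 225], [167, 238], [178, 306], [248, 293]]
[[616.8, 117.2, 16.0], [594.2, 245.5, 16.0], [468.2, 221.5, 16.0], [490.5, 94.1, 16.0]] [542.4 169.6  16. ]
scene [[395, 166], [353, 213], [410, 252], [451, 202]]
[[470.0, 220.2, 16.0], [500.7, 88.0, 16.0], [624.9, 111.9, 16.0], [596.1, 243.8, 16.0]] [547.9 166.   16. ]
```

```bash
cat >> h.py <<'E'
from scipy.spatial.transform import Rotation as Ro
def rot(): 
    w,x,y,z=get_obs()["ee_rot"]; return Ro.from_quat([x,y,z,w])
def rel(target,ydir=None):
    """shift (units of 200mm) and turn (units 30deg) in tool axes; ydir deg of tool y, tool x down"""
    o=get_obs();R=rot();s=R.inv().apply(np.array(target)-o["ee_pos"])/200
    t=None
    if ydir is not None:
        a=np.radians(ydir);x=np.array([0,0,-1.]);y=np.array([np.cos(a),np.sin(a),0]);z=np.cross(x,y)
        t=(R.inv()*Ro.from_matrix(np.c_[x,y,z])).as_rotvec(degrees=True)/30
    return s.round(3),None if t is None else t.round(3)
def st():
    o=get_obs();y=rot().as_matrix()[:,1];print(round(o["time_s"],2),o["ee_pos"].round(1),"ydir",np.degrees(np.arctan2(y[1],y[0])).round(2),"F",o["contact_force"].round(1),"T",o["ft_torque"].round(2),"w",o["grip_width"].round(1),"q",o["q"].round(3))
E
python3 - <<'E'
import station; print([n for n in dir(station) if n[0]!='_'])
from h import *
print(rot().as_matrix().round(3)); st()
for yd in(67.5,-112.5):
  print(rel((502.4,-161,240),yd))
print(globals().get("tip_extent"))
E
```

```text
['Unreachable', 'calibration', 'camera', 'finish_job', 'get_obs', 'tip_extent']
[[-0.001  0.42   0.907]
 [-0.001  0.907 -0.42 ]
 [-1.    -0.002 -0.   ]]Traceback (most recent call last):
  File "<stdin>", line 3, in <module>
  File "h.py", line 36, in st
    o=get_obs();y=rot().as_matrix()[:,1];print(round(o["time_s"],2),o["ee_pos"].round(1),"ydir",np.degrees(np.arctan2(y[1],y[0])).round(2),"F",o["contact_force"].round(1),"T",o["ft_torque"].round(2),"w",o["grip_width"].round(1),"q",o["q"].round(3))
                                                                                                                                                                                                           ^^^^^^^^^^^^^^^^^^^^^
AttributeError: 'float' object has no attribute 'round'
```

```bash
sed -i 's/o\["grip_width"\].round(1)/round(o["grip_width"],1)/' h.py
python3 - <<'E'
from h import *
st(); print(tip_extent if not callable(tip_extent) else tip_extent())
for yd in(67.5,-112.5):
  print(rel((502.4,-161,240),yd))
E
```

```text
0.1 [251.9 543.9 249.5] ydir 65.14 F [0.3 0.7 0.7] T [ 0.03 -0.03  0.  ] w 85.6 q [ 1.022  0.359  1.511 -0.     1.273 -0.115]
19.0
(array([ 0.052, -2.672,  2.618]), array([-0.079, -0.   ,  0.003]))
(array([ 0.052, -2.672,  2.618]), array([5.921e+00, 5.000e-03, 1.000e-03]))
```

Call:
move_arm(
  commands=[0,-0.15,0.15,0,0,0,-1,0,-0.3,0.3,0,0,0,-1,0,-0.45,0.45,0,0,0,-1,0,-0.6,0.6,0,0,0,-1,0,-0.75,0.75,0,0,0,-1,0,-0.88,0.88,0,0,0,-1,0,-1,1,0,0,0,-1,0,-1,1,0,0,0,-1],
  force=100,
)

```text
time_s: 0.77
ee_pos: [350.2, 273.3, 249.5]
ee_rot: [0.69, 0.152, 0.69, -0.155]
contact_force: [-0.4, -0.9, -0.0]
grip_width: 85.7
```

Call:
move_arm(
  commands=[0,-0.15,0.15,0,0,0,-1,0,-0.3,0.3,0,0,0,-1,0,-0.45,0.45,0,0,0,-1,0,-0.6,0.6,0,0,0,-1,0,-0.75,0.75,0,0,0,-1,0,-0.88,0.88,0,0,0,-1,0,-1,1,0,0,0,-1,0,-1,1,0,0,0,-1],
)

```text
time_s: 1.43
ee_pos: [449.7, 2.0, 251.0]
ee_rot: [0.691, 0.153, 0.689, -0.158]
contact_force: [0.2, 1.2, 0.6]
grip_width: 85.6
```

```bash
python3 - <<'E'
from h import *
st(); print(rel((502.4,-161,220),67.5))
E
```

```text
1.43 [449.7   2.  251. ] ydir 64.63 F [0.2 1.2 0.6] T [ 0.04  0.   -0.05] w 85.6 q [-0.143  0.138  1.818 -0.008  1.182 -1.269]
(array([ 0.162, -0.623,  0.586]), array([-0.095,  0.009,  0.012]))
```

Call:
move_arm(
  commands=[0.03,-0.12,0.12,-0.03,0,0,-1,0.06,-0.25,0.24,-0.06,0.005,0.01,-1,0.1,-0.4,0.37,-0.095,0.009,0.012,-1,0.13,-0.53,0.5,-0.095,0.009,0.012,-1,0.162,-0.623,0.586,-0.095,0.009,0.012,-1,0.162,-0.623,0.586,-0.095,0.009,0.012,-1,0.162,-0.623,0.586,-0.095,0.009,0.012,-1],
)

```text
time_s: 2.02
ee_pos: [502.5, -161.1, 219.1]
ee_rot: [0.693, 0.139, 0.694, -0.138]
contact_force: [0.1, 0.6, 0.4]
grip_width: 85.4
```

```bash
python3 - <<'E'
from h import *
st(); print(rel((502.4,-161,138),67.5))
snap("scene","s1");snap("top","t1")
E
```

```text
2.02 [ 502.5 -161.1  219.1] ydir 67.37 F [0.1 0.6 0.4] T [0.04 0.02 0.  ] w 85.4 q [-4.420e-01  2.880e-01  1.703e+00  1.000e-03  1.151e+00 -1.618e+00]
(array([0.405, 0.   , 0.   ]), array([-0.004, -0.003, -0.001]))
```

View pics/s1.png

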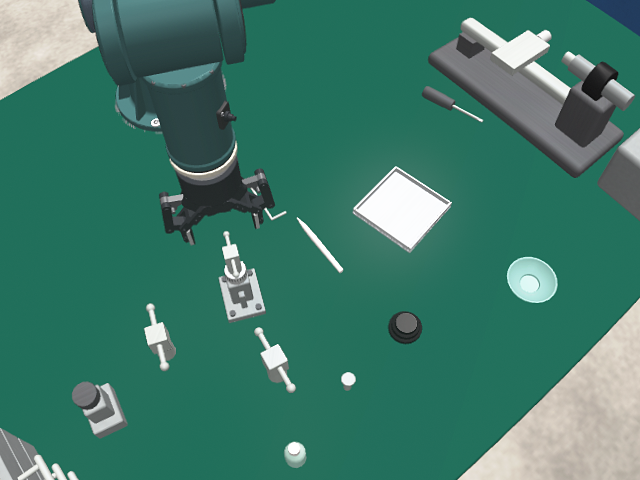

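The picture shows the open jaws above the slide's handle, with the hub at (231,252). There are three T-handles: the one on the slide (231,252) and two free-standing ones at (157,335) and (274,357). The one on the slide is meant. Its ball spacing measures 72 mm, as given, while the others are larger at about 100 mm, and the crop shows it on the spindle. Next I lower the gripper and grip it.

Call:
move_arm(
  commands=[0.1,0,0,0,0,0,-1,0.2,0,0,0,0,0,-1,0.3,0,0,0,0,0,-1,0.37,0,0,0,0,0,-1,0.405,0,0,0,0,0,-1,0.405,0,0,0,0,0,-1],
)

```text
time_s: 2.62
ee_pos: [500.6, -157.6, 137.5]
ee_rot: [0.692, 0.138, 0.695, -0.137]
contact_force: [-0.1, 0.2, -0.3]
grip_width: 85.6
```

Call:
move_arm(
  commands=[0,0,0,0,0,0,0.2,0,0,0,0,0,0,0.3,0,0,0,0,0,0,0.4,0,0,0,0,0,0,0.5,0,0,0,0,0,0,0.6,0,0,0,0,0,0,1,0,0,0,0,0,0,1,0,0,0,0,0,0,1,0,0,0,0,0,0,1,0,0,0,0,0,0,1],
  force=100,
)

```text
time_s: 3.45
ee_pos: [500.9, -158.2, 138.4]
ee_rot: [0.693, 0.138, 0.695, -0.137]
contact_force: [-2.0, -2.2, 4.9]
grip_width: 20.5
```

```bash
python3 - <<'E'
from h import *
st(); print(rel((502.4,-161,138),67.5))
snap("scene","s2");p,d=snap("top","t2")
a=np.load("s2.npz")["p"]
cv2.imwrite("pics/c2.png",np.hstack([cv2.resize(a[180:310,160:290],(400,400)),cv2.resize(p[220:340,340:460],(400,400))])[:,:,::-1])
E
```

```text
3.45 [ 500.9 -158.2  138.4] ydir 67.59 F [-2.  -2.2  4.9] T [-0.03  0.23  0.05] w 20.5 q [-0.438  0.387  1.793  0.     0.964 -1.617]
(array([ 0.002, -0.01 ,  0.012]), array([ 0.003, -0.006, -0.001]))
```

View pics/c2.png

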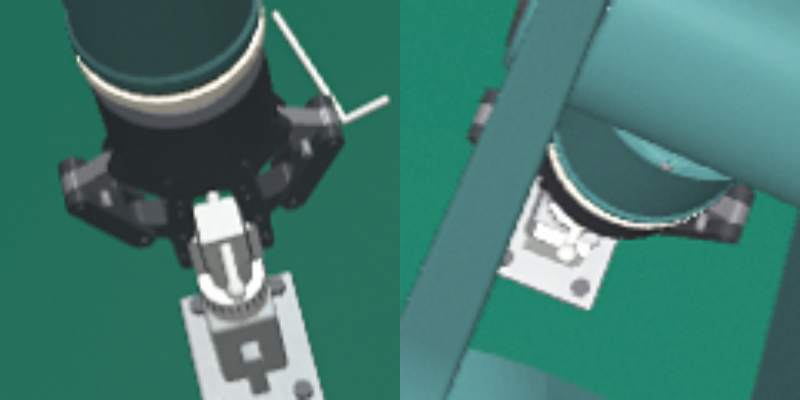

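Call:
move_arm(
  commands=[-0.004,0,0,-0.05,0,0,1,-0.007,0,0,-0.13,0,0,1,-0.01,0,0,-0.22,0,0,1,-0.013,0,0,-0.31,0,0,1,-0.016,0,0,-0.4,0,0,1],
  force=120,
)

```text
time_s: 3.97
ee_pos: [500.3, -158.7, 140.5]
ee_rot: [0.703, 0.064, 0.706, -0.063]
contact_force: [1.4, -3.6, -13.8]
grip_width: 20.4
```

```bash
python3 - <<'E'
from h import *
st()
E
```

```text
3.97 [ 500.3 -158.7  140.5] ydir 79.71 F [  1.4  -3.6 -13.8] T [-0.61 -0.27 -0.04] w 20.4 q [-4.380e-01  3.840e-01  1.792e+00 -1.000e-03  9.700e-01 -1.829e+00]
```

Call:
move_arm(
  commands=[-0.004,0,0,-0.09,0,0,1,-0.007,0,0,-0.18,0,0,1,-0.01,0,0,-0.27,0,0,1,-0.013,0,0,-0.36,0,0,1,-0.016,0,0,-0.45,0,0,1,-0.018,0,0,-0.54,0,0,1,-0.02,0,0,-0.6,0,0,1],
)

```text
time_s: 4.55
ee_pos: [500.1, -159.2, 143.6]
ee_rot: [0.704, -0.048, 0.707, 0.049]
contact_force: [2.2, -2.8, -12.2]
grip_width: 20.7
```

```bash
python3 - <<'E'
from h import *
st()
a,_=snap("scene","s3");p,d=snap("top","t3")
cv2.imwrite("pics/c3.png",np.hstack([cv2.resize(a[200:300,180:280],(400,400)),cv2.resize(p[220:340,340:460],(400,400))])[:,:,::-1])
E
```

```text
4.55 [ 500.1 -159.2  143.6] ydir 97.84 F [  2.2  -2.8 -12.2] T [-0.59 -0.42 -0.04] w 20.7 q [-4.390e-01  3.800e-01  1.788e+00 -2.000e-03  9.780e-01 -2.146e+00]
```

View pics/c3.png

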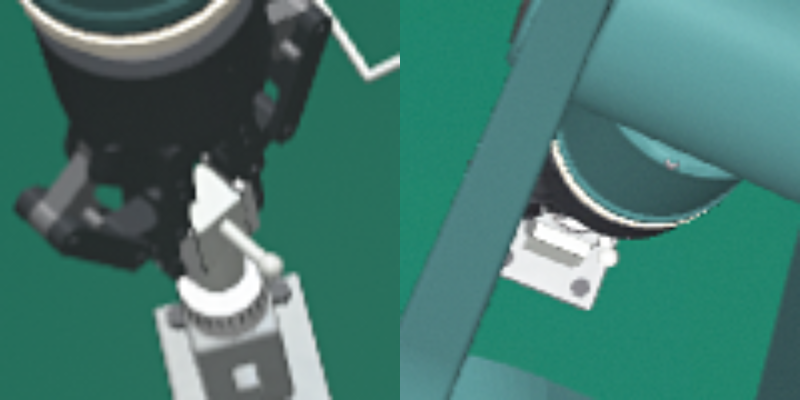

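The scene view shows the handle turned with the gripper: the near ball is now at about (246.7, 265.9), and there is a gap between the foot and the dial. I'll check the angle from that ball, then twist back.

```bash
python3 - <<'E'
from h import *
for z in(147,152):
    q=onplane("scene",246.6,265.8,z); 
    for c in((502.4,-161),(500.5,-159)):
        d=q[:2]-c; print(z,q.round(1),np.linalg.norm(d).round(1),np.degrees(np.arctan2(d[1],d[0])).round(1))
q=onplane("top",340+610/400*120-120,220+257/400*120,152);print(q)
E
```

```text
147 [ 534.5 -154.7  147. ] 32.8 11.0
147 [ 534.5 -154.7  147. ] 34.3 7.1
152 [ 537.1 -155.9  152. ] 35.1 8.4
152 [ 537.1 -155.9  152. ] 36.7 4.8
[ 465.81754674 -166.5484309   152.        ]
```

Call:
move_arm(
  commands=[-0.003,0,0,0.1,0,0,1,-0.005,0,0,0.2,0,0,1,-0.007,0,0,0.3,0,0,1,-0.009,0,0,0.4,0,0,1,-0.011,0,0,0.5,0,0,1,-0.013,0,0,0.6,0,0,1,-0.015,0,0,0.7,0,0,1,-0.017,0,0,0.8,0,0,1,-0.019,0,0,0.9,0,0,1,-0.02,0,0,0.97,0,0,1],
)

```text
time_s: 5.48
ee_pos: [500.2, -158.8, 147.1]
ee_rot: [0.693, 0.133, 0.696, -0.132]
contact_force: [2.8, -0.1, -10.8]
grip_width: 20.7
```

```bash
python3 - <<'E'
from h import *
st()
E
```

```text
5.48 [ 500.2 -158.8  147.1] ydir 68.38 F [  2.8  -0.1 -10.8] T [ 0.1  -0.55  0.04] w 20.7 q [-4.390e-01  3.750e-01  1.785e+00 -1.000e-03  9.870e-01 -1.632e+00]
```

Call:
move_arm(
  commands=[-0.003,0,0,0.1,0,0,1,-0.005,0,0,0.2,0,0,1,-0.007,0,0,0.3,0,0,1,-0.009,0,0,0.4,0,0,1,-0.011,0,0,0.5,0,0,1,-0.013,0,0,0.6,0,0,1,-0.015,0,0,0.7,0,0,1,-0.017,0,0,0.8,0,0,1,-0.019,0,0,0.9,0,0,1,-0.02,0,0,1,0,0,1],
)

```text
time_s: 6.32
ee_pos: [500.9, -158.2, 150.8]
ee_rot: [0.634, 0.31, 0.637, -0.309]
contact_force: [4.0, 2.4, -8.7]
grip_width: 20.5
```

```bash
python3 - <<'E'
from h import *
st()
a,_=snap("scene","s4");p,d=snap("top","t4")
cv2.imwrite("pics/c4.png",np.hstack([cv2.resize(a[200:300,180:280],(400,400)),cv2.resize(p[220:340,340:460],(400,400))])[:,:,::-1])
E
```

```text
6.32 [ 500.9 -158.2  150.8] ydir 38.12 F [ 4.   2.4 -8.7] T [ 0.38 -0.82  0.06] w 20.5 q [-4.380e-01  3.700e-01  1.781e+00  1.000e-03  9.950e-01 -1.104e+00]
```

View pics/c4.png

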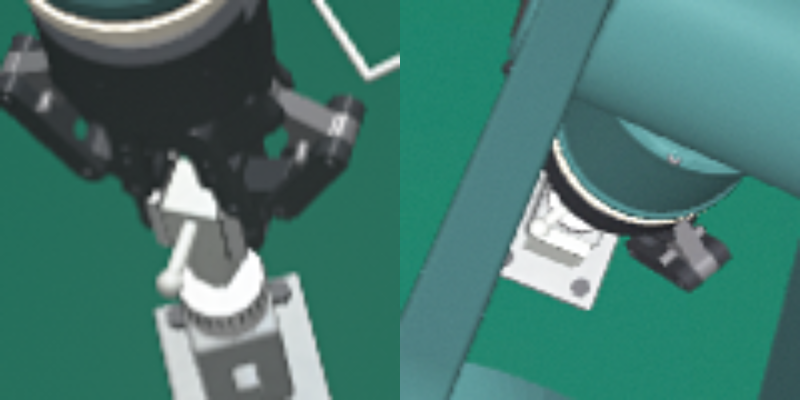

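The near ball is now at about (221.8, 270.2). I'll check the bearing and height.

```bash
python3 - <<'E'
from h import *
for z in(147,153,159):
    q=onplane("scene",221.7,270.0,z); d=q[:2]-(502,-161); print(z,q.round(1),np.linalg.norm(d).round(1),np.degrees(np.arctan2(d[1],d[0])).round(1))
print(tri((221.7,270.0),(340+545/400*120-120,220+230/400*120)))
b=np.load("s4.npz");print([ (v,float(b["d"][v,222])) for v in range(264,276,2)])
print(atdepth("scene",221.7,269,b["d"][269,222]))
E
```

```text
147 [ 517.1 -187.4  147. ] 30.4 -60.2
153 [ 520.3 -188.5  153. ] 33.0 -56.4
159 [ 523.5 -189.7  159. ] 35.8 -53.1
(array([ 482.17557037, -158.95370883,   68.88973606]), np.float64(30.174365447609066))
[(264, 1056.825927734375), (266, 868.9923706054688), (268, 864.6272583007812), (270, 864.9888916015625), (272, 863.211181640625), (274, 1048.2178955078125)]
[ 524.60886529 -189.62488558  163.60823725]
```

Call:
move_arm(
  commands=[-0.01,0,0,0,0,0,1,-0.02,0,0,0,0,0,1,-0.03,0,0,0,0,0,1,-0.045,0,0,0,0,0,1,-0.06,0,0,0,0,0,1,-0.08,0,0,0,0,0,1,-0.12,0,0,0,0,0,1,-0.18,0,0,0,0,0,1,-0.24,0,0,0,0,0,1,-0.24,0,0,0,0,0,1],
)

```text
time_s: 7.25
ee_pos: [502.4, -159.3, 202.0]
ee_rot: [0.636, 0.309, 0.636, -0.308]
contact_force: [0.4, -0.6, -0.5]
grip_width: 20.8
```

```bash
python3 - <<'E'
from h import *
st()
a,_=snap("scene","s5")
cv2.imwrite("pics/c5.png",cv2.resize(a[150:310,150:310],(560,560))[:,:,::-1])
print(rel((543,169,200),67.5))
E
```

```text
7.25 [ 502.4 -159.3  202. ] ydir 38.26 F [ 0.4 -0.6 -0.5] T [-0.05 -0.01 -0.02] w 20.8 q [-4.390e-01  3.060e-01  1.726e+00  1.000e-03  1.109e+00 -1.107e+00]
(array([ 0.006,  1.177, -1.161]), array([-0.975, -0.002, -0.001]))
```

View pics/c5.png

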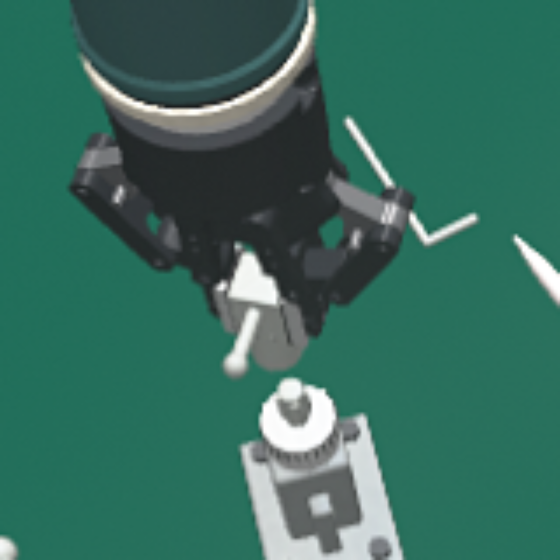

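The handle is off: the scene crop shows the bare spindle and the handle upright in the jaws. Next I move to the tray.

Call:
move_arm(
  commands=[-0.02,0.08,-0.08,0,0,0,1,-0.04,0.2,-0.2,0,0,0,1,-0.05,0.32,-0.32,0,0,0,1,-0.05,0.44,-0.44,0,0,0,1,-0.05,0.56,-0.56,0,0,0,1,-0.05,0.68,-0.68,0,0,0,1,-0.05,0.8,-0.8,0,0,0,1,-0.05,0.9,-0.9,0,0,0,1,-0.05,0.9,-0.9,0,0,0,1],
)

```text
time_s: 8.05
ee_pos: [531.7, 98.3, 210.8]
ee_rot: [0.636, 0.308, 0.637, -0.306]
contact_force: [-0.0, 0.3, -1.4]
grip_width: 20.6
```

```bash
python3 - <<'E'
from h import *
st()
print(rel((543,169,120),38))
E
```

```text
8.05 [531.7  98.3 210.8] ydir 38.45 F [-0.   0.3 -1.4] T [-0.04 -0.04 -0.04] w 20.6 q [ 0.053  0.315  1.687  0.004  1.14  -0.62 ]
(array([ 0.455,  0.263, -0.241]), array([ 0.015, -0.006, -0.003]))
```

Call:
move_arm(
  commands=[0.05,0.08,-0.07,0,0,0,1,0.15,0.17,-0.15,0.01,-0.003,-0.002,1,0.25,0.24,-0.22,0.015,-0.006,-0.003,1,0.35,0.263,-0.241,0.015,-0.006,-0.003,1,0.455,0.263,-0.241,0.015,-0.006,-0.003,1,0.455,0.263,-0.241,0.015,-0.006,-0.003,1,0.455,0.263,-0.241,0.015,-0.006,-0.003,1],
)

```text
time_s: 8.63
ee_pos: [541.5, 168.3, 118.9]
ee_rot: [0.635, 0.309, 0.637, -0.311]
contact_force: [0.2, 0.4, -1.0]
grip_width: 20.9
```

```bash
python3 - <<'E'
from h import *
st()
print(rel((543,169,48),38))
a,_=snap("scene","s6");st()
cv2.imwrite("pics/c6.png",cv2.resize(a[110:290,320:500],(560,560))[:,:,::-1])
E
```

```text
8.63 [541.5 168.3 118.9] ydir 38.01 F [ 0.2  0.4 -1. ] T [ 0.02 -0.01 -0.  ] w 20.9 q [ 1.800e-01  4.640e-01  1.718e+00 -1.000e-03  9.640e-01 -4.830e-01]
(array([0.354, 0.009, 0.003]), array([ 0.   , -0.003,  0.007]))
8.68 [542.7 168.4 120.1] ydir 37.98 F [-0.2  0.9 -0.7] T [-0.    0.06 -0.  ] w 20.7 q [ 0.18   0.462  1.716 -0.     0.964 -0.483]
```

View pics/c6.png

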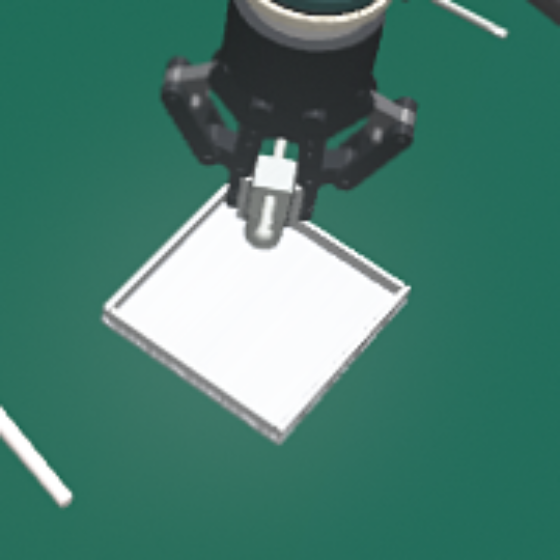

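The handle hangs upright over the tray in the crop. I'll lower it, slowly at the end.

Call:
move_arm(
  commands=[0.08,0.003,0.001,0,0,0,1,0.17,0.006,0.002,0,0,0,1,0.25,0.006,0.002,0,0,0,1,0.31,0.006,0.002,0,0,0,1,0.34,0.006,0.002,0,0,0,1,0.36,0.006,0.002,0,0,0,1,0.36,0.006,0.002,0,0,0,1],
)

```text
time_s: 9.27
ee_pos: [544.3, 168.5, 48.6]
ee_rot: [0.635, 0.31, 0.635, -0.31]
contact_force: [-0.7, 0.8, -0.9]
grip_width: 21.0
```

```bash
python3 - <<'E'
from h import *
st()
a,_=snap("scene","s7");st(); print(rel((543,169,43),38))
cv2.imwrite("pics/c7.png",cv2.resize(a[110:290,320:500],(560,560))[:,:,::-1])
E
```

```text
9.27 [544.3 168.5  48.6] ydir 37.96 F [-0.7  0.8 -0.9] T [ 0.02  0.01 -0.03] w 21.0 q [ 1.790e-01  5.670e-01  1.762e+00 -1.000e-03  8.120e-01 -4.830e-01]
9.32 [544.5 168.7  48.9] ydir 37.97 F [0.5 0.4 0.1] T [-0.03 -0.02  0.06] w 20.6 q [ 1.800e-01  5.660e-01  1.762e+00 -1.000e-03  8.130e-01 -4.830e-01]
(array([ 0.03 , -0.005, -0.006]), array([-0.001,  0.001, -0.   ]))
```

View pics/c7.png

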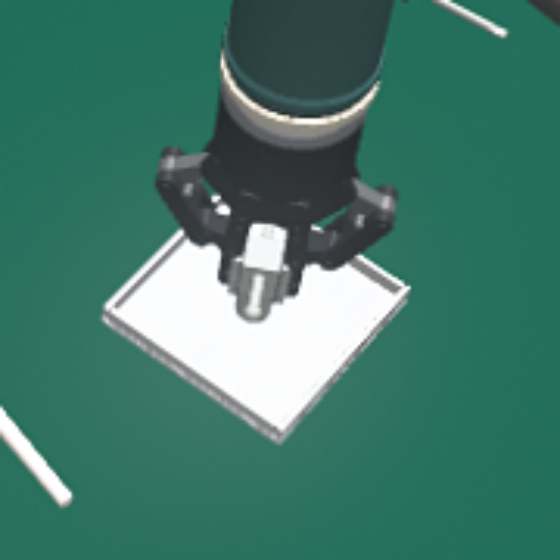

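```bash
python3 - <<'E'
from h import *
f=lambda x,y:((x+.5)/(560/180)-.5+320,(y+.5)/(560/180)-.5+110)
L,R_,B=[onplane("scene",*f(*p),16) for p in((104,308),(409,288),(280,431))]
print(L,R_,B,(L+R_)/2,np.linalg.norm(L-R_), np.linalg.norm(L-B),np.linalg.norm(R_-B))
print(onplane("scene",*f(253,311),10))
E
```

```text
[493.6809645   94.28233995  16.        ] [596.62962634 243.61108728  16.        ] [618.9850682  116.72414011  16.        ] [545.15529542 168.94671362  16.        ] 181.37668470555397 127.29789000300583 128.8412323081886
[547.64377562 163.64645494  10.        ]
```

Call:
move_arm(
  commands=[0.008,0,0,0,0,0,1,0.015,0,0,0,0,0,1,0.02,0,0,0,0,0,1,0.025,0,0,0,0,0,1,0.028,0,0,0,0,0,1,0.028,0,0,0,0,0,1],
)

```text
time_s: 9.82
ee_pos: [544.4, 168.7, 43.2]
ee_rot: [0.636, 0.31, 0.635, -0.31]
contact_force: [-0.6, 0.8, -1.0]
grip_width: 20.4
```

```bash
python3 - <<'E'
from h import *
st()
E
```

```text
9.82 [544.4 168.7  43.2] ydir 37.97 F [-0.6  0.8 -1. ] T [-0.02  0.05  0.04] w 20.4 q [ 1.800e-01  5.750e-01  1.765e+00 -1.000e-03  8.010e-01 -4.830e-01]
```

Call:
move_arm(
  commands=[0.003,0,0,0,0,0,1,0.006,0,0,0,0,0,1,0.006,0,0,0,0,0,1],
)

```text
time_s: 10.07
ee_pos: [544.4, 168.7, 42.5]
ee_rot: [0.636, 0.31, 0.635, -0.31]
contact_force: [-1.4, -0.7, 4.2]
grip_width: 20.4
```

```bash
python3 - <<'E'
from h import *
st()
E
```

```text
10.07 [544.4 168.7  42.5] ydir 37.97 F [-1.4 -0.7  4.2] T [-0.02  0.25  0.03] w 20.4 q [ 1.800e-01  5.760e-01  1.766e+00 -1.000e-03  7.990e-01 -4.830e-01]
```

The foot touches the tray at the expected height, with 4 N. I'll release and then rise straight up.

Call:
move_arm(
  commands=[0,0,0,0,0,0,0.4,0,0,0,0,0,0,0.2,0,0,0,0,0,0,0,0,0,0,0,0,0,-0.2,0,0,0,0,0,0,-0.2,0,0,0,0,0,0,-0.2],
  force=20,
)

```text
time_s: 10.57
ee_pos: [544.4, 168.7, 42.4]
ee_rot: [0.636, 0.31, 0.635, -0.31]
contact_force: [-0.1, 1.3, -0.4]
grip_width: 51.2
```

Call:
move_arm(
  commands=[-0.03,0,0,0,0,0,-0.2,-0.1,0,0,0,0,0,-0.2,-0.2,0,0,0,0,0,-0.2,-0.35,0,0,0,0,0,-0.2,-0.5,0,0,0,0,0,-0.2,-0.65,0,0,0,0,0,-0.2,-0.8,0,0,0,0,0,-0.2,-0.8,0,0,0,0,0,-0.2],
)

```text
time_s: 11.23
ee_pos: [548.0, 169.5, 209.0]
ee_rot: [0.639, 0.312, 0.632, -0.308]
contact_force: [0.1, 0.0, 1.7]
grip_width: 51.2
```

```bash
python3 - <<'E'
from h import *
st()
a,_=snap("scene","s8");p,_=snap("top","t8")
cv2.imwrite("pics/c8.png",np.hstack([cv2.resize(a[130:270,330:470],(400,400)),cv2.resize(p[200:330,150:280],(400,400))])[:,:,::-1])
E
```

```text
11.23 [548.  169.5 209. ] ydir 37.98 F [0.1 0.  1.7] T [-0.02 -0.03 -0.02] w 51.2 q [ 0.18   0.357  1.626 -0.     1.148 -0.483]
```

View pics/c8.png

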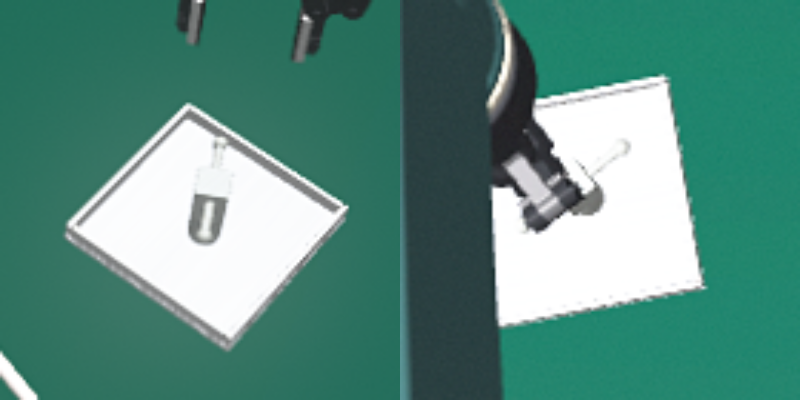

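View pics/s8.png

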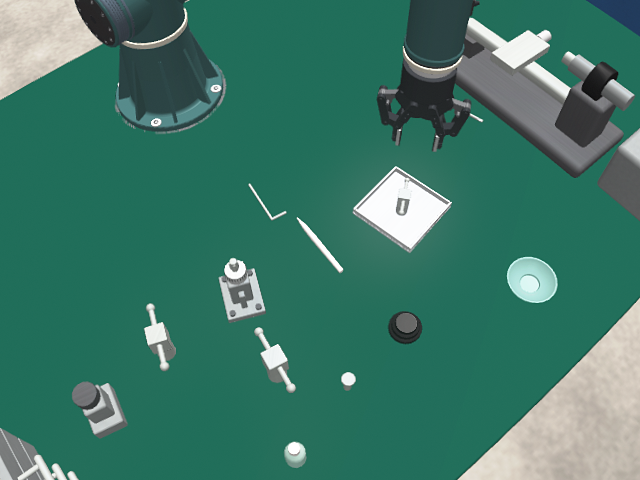

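```bash
python3 - <<'E'
from h import *
s=400/140;f=lambda x,y:((x+.5)/s-.5+330,(y+.5)/s-.5+130)
c=onplane("scene",*f(207,232),4)
L,R_,T,B=[onplane("scene",*f(*p),16) for p in((67,233),(348,208),(188,104),(229,348))]
print(c,(L+R_)/2,(T+B)/2)
top=onplane("scene",*f(212,184),60);print("top face",top)
E
```

```text
[548.46985827 166.66995904   4.        ] [547.68492304 167.20608506  16.        ] [547.3379496  166.58332474  16.        ]
top face [547.87276268 162.81719152  60.        ]
```

```bash
python3 - <<'E'
from h import *
print(finish_job())
E
```

```text
the job is handed in; nothing more can be done
None
```

The T-handle is off the spindle and standing upright, bore down, in the middle of the tray. The gripper has let go and is about 165 mm above where it released it. The job took about 11.5 s of the 51 s allowed and is handed in. No verdict was reported.

- **Which handle:** I took the one on the slide. Its ball spacing measured 72 mm, as given, and the two free-standing T-handles are larger.
- **Working it off:** While pulling up at about 9–14 N, I twisted it about 30° anticlockwise, then back and about 30° clockwise past the start. The ball's position in the camera agreed at both ends. It had risen only about 12 mm of the 26 mm by then, and I pulled it straight off after that.
- **Placing:** The foot touched the tray at the expected height, with about 4 N. In the scene picture after release the handle stands within about 1 mm of the tray's centre.
- **Disagreements:**
  - The camera and gripper positions for the handle on the spindle differed by 2–3 mm, and the two cameras' tray centres by about 5 mm. I allowed for this by comparing handle and tray in the same picture.
  - The one rough check on the handle's top face came out about 4 mm to one side of the foot, from hand-picked pixels. The pictures show the handle upright.

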